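# Turn a polarimeter tube bulge end up

## Robot

A 6-joint arm with a two-finger parallel gripper is mounted at the origin on the work surface. World frame = base frame: x ahead of the robot, y to its left, z up, the work surface at z = 0. Lengths are in mm, angles in rad, forces in N, time in s.
With the tool pointing down it reaches from about 350 to 875 mm from the base axis. Payload 4.2 kg.
Tool frame: the origin (TCP) lies midway between the tips of the shut fingers; the grasp point (between the pads) lies 19 mm behind it; z points along the fingers, y is the line along which they close (so a half turn about z gives the same grasp; the last joint's range is limited). The gripper opens to 85 mm and grips with 20 to 120 N. Pads are 22 mm wide; open, the fingers measure 114 mm over their backs; the gripper's body (76 mm by 85 mm) begins 54 mm behind the grasp point. The pads swing forward as they close: fully open they stand 13 mm farther back than shut.
Start: joints at [1.576, 0.385, 0.008, 0, -1.194, -0.259], TCP at [156.896, 604.965, 231.312] pointing down, gripper open.
Joint ranges: [-3.14, 3.14], [-1.21, 2.06], [-1.07, 1.41], [-3.16, 2.05], [-2.99, -0.16], [-3.1, 3.1]. Speed limits (rad/s): [2.79, 2.79, 3.14, 3.14, 3.14, 3.14].

## Interface

Orientations are given as a unit quaternion [x, y, z, w].
In Python, from bench import read_state, get_image, job_done gives the robot as it stands.
- The arm moves only by the tool servo_tool, never from a script. Its arguments are lists of equal length, an entry for each row: "rotation": the turn, a rotation vector about the world's x, y, z scaled (see below), a list of three; "slide": the shift along the world's x, y, z scaled (see below), a list of three; "grip": the opening, from -1 (shut) to 1 (fully open). In form: {"rotation": [[rx, ry, rz], ...], "slide": [[tx, ty, tz], ...], "grip": [grip, ...]}. A call has 1 to 8 rows; each row is the pose to reach, as a shift and turn from the pose commanded when the call began, turning the shorter way round; what a row does not reach only later rows make up. The controller multiplies each number of a shift by 0.2 m and each number of a turn by 360 degrees. A row lasts 1/8 s, in which the tool goes at most 62.5 mm and 10.7 degrees, less where a joint would pass 70% of its speed; a pose out of reach is approached as far as the arm can. A call with a number of a shift or a turn outside -1 to 1 is refused whole. A call with a gripper value outside its range is refused whole. The fingers move at their own pace and stop on an object; the grip force is fixed at half the most. Time passes only in rows, so rows that repeat a pose let the fingers close. It gives the time, the measured TCP pose, the force, the opening and the grip force at its end, in the units of the state.
- read_state(): the state, without advancing time (a new reading comes with each control period).
- get_image(name): name is "scene" or "top" or "wrist"; returns a dict with "image" (480x640x3 uint8, red, green, blue), "depth" (480x640 float32, mm along the optical axis (not along the pixel's ray), 0 where there is no reading), "camera_matrix" (3x3 intrinsics, pixels), "k1" (the pictures are not rectified: a ray, as slopes to the right and down, at radius r is drawn at 1 + k1 r^2 times it, then the intrinsics apply), "rvec" (rotation vector, rad) and "tvec" (3), from world to camera coordinates, as OpenCV has them; the wrist camera has in their place "hand_eye" (4x4, takes a point from camera to tool coordinates, whose origin is the TCP and whose axes are the flange's). Camera axes: x right, y down, z forward; pixel columns grow to the right and rows downward; lengths in mm; the calibration is good to about 2 mm. A picture is of the moment at which its call begins: read the wrist's pose just before it.
- job_done(): hands the job in; it is judged then, once.
The state is a dict: "clock": time; "joints": joint angles; "joint_vel": joint speeds; "joint_efforts": joint torques, N m; "position": TCP position; "ee_rot": TCP orientation; "contact_force": force on the tool from outside, world axes, zero at the start; "wrist_torque": the same for the moment, N m; "gripper_width": finger opening in mm; "grasp_force": force on a finger pad.
Only numpy, scipy, OpenCV 4.12 (cv2) and the standard library are available. Lean on these libraries where they do the work, as an engineer would, in place of code of your own. Each camera call takes 0.05 s, during which the arm holds its last target. There are 200 camera calls.

## Task

The glass sample tube in the sloping polarimeter has been laid in the wrong way round, with its bubble bulge at the bottom of the slope. Lift it out, reverse it end for end and lay it gently back in the two V rests, midway between the heads, so that the bulge end is uppermost on the slope, without knocking it against the instrument's end heads or raised hood or dropping it. Then let go of it and shut the hood fully, leaving everything else on the bench where it stands.

Things in the scene. Friction and masses are not known exactly. Their poses are not given: they have to be found in the camera images.
- bed: Sloping bed of the bench polarimeter (ivory, fixed). Origin on the optical axis midway between the heads, 175 mm above the bench: the tube's centre belongs there. x runs up the slope along that axis, 30 degrees above level, roughly to the robot's left; y level, roughly towards the robot; z square to the slope, upward. Flat deck, 116 mm wide, at z = -34 mm, bare between the V rests.
- rest_low (a point): Lower of the two grey V rests that carry the tube's end caps (the other at point rest_up): a 90-degree V, 14 mm long in x, arms up to z = -1 mm and out to y = -25 and +25 mm (bed's axes). This point is at x = -57 mm on the optical axis, where the tube's axis passes.
- rest_up (a point): Upper V rest, like the lower one, at x = +57 mm in the bed's axes; this point lies on the optical axis.
- low_head: Lamp head at the foot of the slope: ivory box with black vents, 116 mm wide, fixed. Same origin and axes as the bed: its face towards the tube is at x = -80 mm, its top at z = +38 mm; it reaches down the slope to x = -200 mm.
- up_head: Analyser head at the top of the slope: ivory box 116 mm wide, fixed, then a round dial (62 mm radius, x = 152 to 166 mm) and a black eyepiece out to x = 237 mm. Same origin and axes as the bed: its face towards the tube is at x = +80 mm (160 mm from the other head's), the box's top at z = +38 mm.
- tube_center (a point): Centre of the loose tube, on its axis; 130 mm long, about 0.13 kg. Pale glass barrel 18 mm thick, a black cap 30 mm thick and 20 mm long on each end, and a bulge 28 mm thick near one cap. Its x axis points to the bulge end. The plain barrel runs from -45 to +21 mm along x: hold it about its centre. At the start it lies in the V rests, bulge end down the slope.
- lid (a joint): Angle (rad) of the dark hood over the tube, hinged on the robot's side (+y edge) of the bed: 0 fully shut, 2.0 to 2.15 at the start (open, leaning out towards the robot), 2.35 its stop. Stiff hinge (0.15 N m): the hood stays where it is left and must be pushed all the way, near its free edge, with 1 to 4 N along its arc; a push that rubs across it can jam.
- hood_top (a point): Point on the outside of the hood's top plate, half-way along it. The hood is a channel 156 mm long (along the slope), 124 mm wide, 58 mm deep: top plate and two side skirts. In the hood's own axes (the bed's when shut) this point is 100 mm to -y and 58 mm to +z from the hinge; the plate's free edge is 24 mm beyond. Shut, the plate's outside is at z = +27 mm in the bed's axes.
- hood_hinge (a point): Middle of the hood's hinge line, at x = 0, y = +62, z = -31 mm in the bed's axes; its axes turn with the hood. Standing open at the start, the outer free corner of its plate is 104 to 117 mm outward (+y) of the hinge and 70 to 90 mm higher (+z), the plate facing outward and down; its small ivory lip is 55 to 85 mm outward and 100 to 122 mm higher.
- tube_bulge (a point): Middle of the tube's bulge, on the tube's axis, 33 mm from the tube's centre, with the tube's axes.
- amber_bottle: Bystander: brown glass reagent bottle with black cap, 76 mm in diameter, 165 mm high; origin under its centre.
- tube_rack: Bystander: red block rack 105 x 250 x 60 mm (the long side along its y) with some capped vials reaching 98 mm high; origin under its centre.
- tube_case: Bystander: open dark wooden case 250 x 75 x 36 mm holding a spare long tube (part of the case), lying on the bench beside the polarimeter, on the side away from the robot; origin under its centre.
- wash_bottle: Bystander: white wash bottle with a red cap and bent spout, 68 mm in diameter, 187 mm high; origin under its centre.
- beaker: Bystander: empty glass beaker, 68 mm in diameter, 85 mm high; origin under its centre.
- slide_box: Bystander: blue slide box 165 x 90 x 36 mm; origin under its centre.
Not all that is in view belongs to the job. Of the things like the part that bears tube_center, leave any that is orange, purple or red; of the rest the smaller one is meant.

How it is judged (in metres and radians):
On the way, in this order (a step that is already met when the one before it is completed fails the run):
1. the tube is lifted out, clear of its rests (z of tube_center in the frame of bed above 0.03 m), for 0.1 s.
2. the tube lies reversed in both V rests, bulge end uppermost, let go, hood not yet shut (x of tube_center in the frame of bed between -0.01 and 0.01 m and y of tube_center in the frame of bed between -0.004 and 0.004 m and z of tube_center in the frame of bed between -0.004 and 0.004 m and x of tube_bulge in the frame of bed above 0.015 m and angle between the x axis of tube_center and the x axis of bed, either way round below 0.06 rad and contact force between the fingers and tube below 0.1 N and value of joint lid above 0.5 rad), for 0.2 s.
At the end, for the whole second after the job is handed in: The tube lies at rest in both V rests with its bulge end up the slope: centre within 10 mm of midway between the heads and within 4 mm of the optical axis sideways and in height, axis within 0.06 rad of the slope's; the hood is shut (below 0.05 rad) (x of tube_center in the frame of bed between -0.01 and 0.01 m and y of tube_center in the frame of bed between -0.004 and 0.004 m and z of tube_center in the frame of bed between -0.004 and 0.004 m and x of tube_bulge in the frame of bed above 0.015 m and angle between the x axis of tube_center and the x axis of bed, either way round below 0.06 rad and value of joint lid below 0.05 rad and linear speed of tube below 0.02 m/s); the robot touches nothing.
It fails at once if the tube is knocked against an end head or the hood (more than 8 N) (contact force between tube and low_head above 8 N or contact force between tube and up_head above 8 N or contact force between tube and lid above 8 N).
It fails at once if the tube is dropped: let go of more than 10 mm above where it belongs (z of tube_center in the frame of bed above 0.01 m and contact force between the fingers and tube below 0.02 N).
It fails at once if a bystander is moved by more than 20 mm (distance of any of amber_bottle, tube_rack, tube_case, wash_bottle, beaker, slide_box from where it was at the start of the episode above 0.02 m).
It fails at once if a bystander is tipped over (angle between any of amber_bottle, tube_rack, tube_case, wash_bottle, beaker, slide_box's own z axis and vertical above 0.35 rad).
It also fails if it takes over 72 s, if anything falls off the work surface, if the arm or the gripper's body presses on something with over 40 N, if the wrist force passes 120 N, or if a joint passes its speed limit or range.

## Working session

There is one attempt and no reset: what is moved stays moved. The work goes in short steps, Python scripts to look and compute and a tool call to move; the robot and the scene stay as the last step left them, time stands still between calls to the robot, and variables do not carry over. Pictures are saved under pics/ and viewed, at most 10 in all, crops included, and the job is handed in when it is done.

Besides the shell and the picture viewer there is one more tool, called after "Call:" by a JSON object that holds its "api" and its "payload", one argument or row to a line. servo_tool: Moves the arm, as the interface text tells. Shifts and turns lie within -1 to 1; 1 stands for 0.2 m of shift or 360 degrees of turn. Its arguments: {"type":"object","properties":{"rotation":{"type":"array","items":{"type":"array","items":{"type":"number","minimum":-1,"maximum":1}}},"slide":{"type":"array","items":{"type":"array","items":{"type":"number","minimum":-1,"maximum":1}}},"grip":{"type":"array","items":{"type":"number"}}},"required":["rotation","slide","grip"]}

```bash
mkdir -p pics; ls; cat > h.py <<'E'
import numpy as np, cv2
from scipy.spatial.transform import Rotation as R
from bench import read_state, get_image, job_done
def cloud(d, T=None):
    K=d["camera_matrix"]; h,w=d["depth"].shape
    u,v=np.meshgrid(np.arange(w),np.arange(h))
    p=cv2.undistortPoints(np.stack([u,v],-1).reshape(-1,1,2).astype(float),np.array(K),np.array([d["k1"],0,0,0.])).reshape(h,w,2)
    z=d["depth"][...,None]; P=np.concatenate([p*z,z],-1)
    if "rvec" in d:
        M=cv2.Rodrigues(np.array(d["rvec"],float))[0]; return (P-np.ravel(d["tvec"]))@M
    H=np.array(d["hand_eye"]); P=P@H[:3,:3].T+H[:3,3]
    s=T; return P@R.from_quat(s["ee_rot"]).as_matrix().T+np.array(s["position"])
E
python3 - <<'E'
from h import *
s=read_state(); print(s)
for n in ["scene","top"]:
    d=get_image(n); cv2.imwrite(f"pics/{n}0.png",d["image"][...,::-1]); np.save(f"{n}0.npy",cloud(d)); np.save(f"{n}0i.npy",d["image"])
    M=cv2.Rodrigues(np.array(d["rvec"],float))[0]; print(n,-M.T@np.ravel(d["tvec"]),M[2])
E
```

```text
pics
{'clock': 0.0, 'joints': array([ 1.57561365e+00,  3.85551331e-01,  6.62715012e-03, -5.21323315e-04,
       -1.19400583e+00, -2.58614319e-01]), 'joint_vel': array([ 4.41279343e-04,  2.40305117e-05, -6.71624011e-04,  3.98448495e-04,
        4.33422741e-04, -1.28977447e-03]), 'joint_efforts': array([ 7.51631560e-04, -3.92286408e+01,  1.88400131e+01,  4.18606639e+00,
       -4.56734007e-03, -6.77950922e-06]), 'position': array([156.7458258 , 604.4169121 , 230.22194951]), 'ee_rot': array([ 9.91946416e-01, -1.26653509e-01, -1.00061636e-04,  1.08941747e-03]), 'contact_force': array([-0.04388643, -0.18795549,  0.70919197]), 'wrist_torque': array([-0.05431877, -0.0443781 ,  0.01254437]), 'grasp_force': 0.0, 'gripper_width': 85.7816820622274}
scene [1355.23344487  152.10296689  976.64270777] [-0.67561315 -0.17241345 -0.71681272]
top [ 276.05419091  -38.29627169 1679.1422062 ] [ 0.2009429  -0.01451106 -0.97949547]
```

View pics/scene0.png

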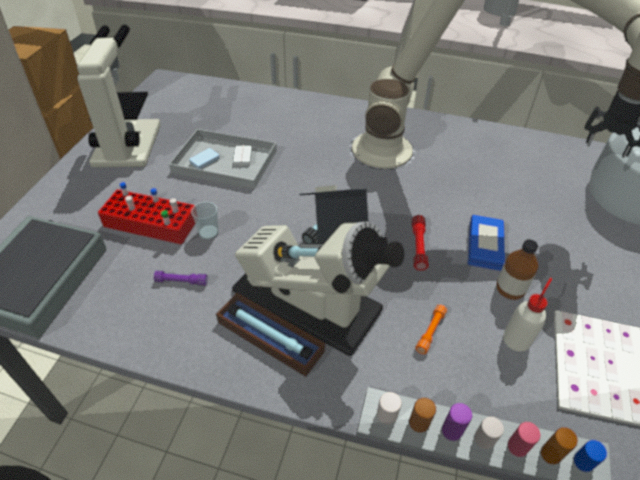

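View pics/top0.png

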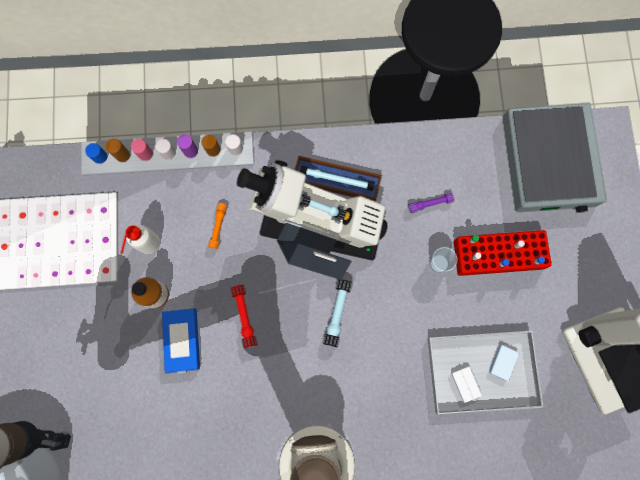

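The scene shows the polarimeter around (310,265), hood open towards the robot. In the top view its pale tube is at about (320,207). Candidates in the top view: pale tube in the instrument (320,207), pale larger tube on the bench (338,312), orange (217,225), red (244,315), purple (430,202), and the tube in the case (338,177), which is part of the case. The small pale one in the instrument fits the description. I'll confirm with a crop.

```bash
python3 - <<'E'
from h import *
from scipy.optimize import minimize, least_squares
im=np.load("top0i.npy"); P=np.load("top0.npy"); P2=np.load("scene0.npy"); im2=np.load("scene0i.npy")
a=cv2.resize(im[150:290,230:400],None,fx=3.5,fy=3.5,interpolation=cv2.INTER_CUBIC)
b=cv2.resize(im2[180:360,215:415],None,fx=2.7,fy=2.7,interpolation=cv2.INTER_CUBIC)
h=max(a.shape[0],b.shape[0]); c=np.zeros((h,a.shape[1]+b.shape[1],3),np.uint8); c[:a.shape[0],:a.shape[1]]=a; c[:b.shape[0],a.shape[1]:]=b
c=cv2.resize(c,None,fx=min(1,800/c.shape[1]),fy=min(1,800/c.shape[1])); cv2.imwrite("pics/crop0.png",c[...,::-1])
for (u,v) in [(338,312),(322,207),(300,200),(340,212),(290,185),(368,223),(285,255),(320,262),(345,215)]: print((u,v),P[v,u].round())
# tube in cyan
def cy(im): 
    h=cv2.cvtColor(im,cv2.COLOR_RGB2HSV); return (h[...,0]>80)&(h[...,0]<105)&(h[...,1]>30)&(h[...,2]>120)
m=cy(im); m[:195]=0;m[225:]=0;m[:,:295]=0;m[:,350:]=0
Q=P[m]; print(len(Q),Q.mean(0),Q.min(0),Q.max(0))
# normals-based: fit head tops planes: bed pose by points
E
```

```text
(338, 312) [398. -84.  31.]
(322, 207) [663. -58. 177.]
(300, 200) [677.  -3. 209.]
(340, 212) [ 649. -105.  165.]
(290, 185) [700.  18. 272.]
(368, 223) [ 618. -177.  148.]
(285, 255) [534.  43. 224.]
(320, 262) [510. -43. 230.]
(345, 215) [ 648. -119.  131.]
216 [660.52269202 -63.91317334 179.4747873 ] [ 642.13106085 -100.02689495  119.71121947] [689.12049685 -22.26280832 208.84278265]
```

View pics/crop0.png

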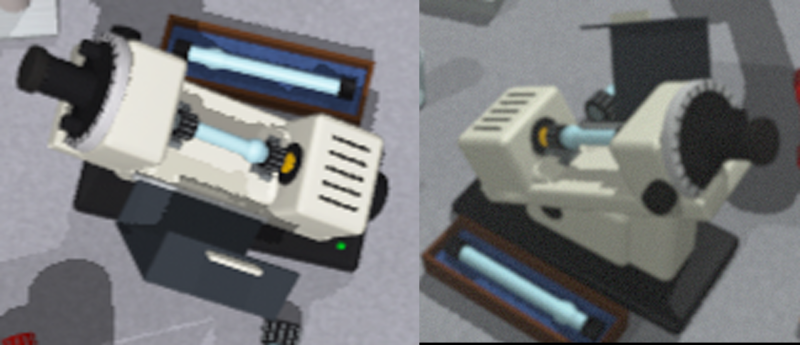

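The crop shows the pale tube in the instrument at (228,140), with black caps at (183,124) and (272,155). The bulge is beside the lower cap, at (258,150), as described. Next I fit the bed pose.

```bash
cat > fit.py <<'E'
from h import *
from scipy.optimize import least_squares
S=R.from_euler('y',-30,degrees=True)
def bedR(yaw): return R.from_euler('z',yaw)*S   # bed x = world x turned by yaw, tilted up
def box(p,c,h): 
    q=np.abs(p-c)-h; return np.linalg.norm(np.maximum(q,0),axis=1)+np.minimum(q.max(1),0)
def cyl(p,x0,x1,r):
    q=np.stack([np.hypot(p[:,1],p[:,2])-r,np.abs(p[:,0]-(x0+x1)/2)-(x1-x0)/2],1)
    return np.linalg.norm(np.maximum(q,0),axis=1)+np.minimum(q.max(1),0)
def sdf(p):
    d=[box(p,[-140,0,2],[60,58,36]),box(p,[116,0,2],[36,58,36]),cyl(p,-65,-45,15),cyl(p,45,65,15),cyl(p,-45,45,9),cyl(p,152,166,62)]
    d.append(box(p,[0,0,-40],[80,58,6]))
    return np.min(np.abs(d),axis=0)
def fit(P,x0,free_z=True):
    P=P[np.isfinite(P).all(-1)]
    def res(x,P): return sdf(bedR(x[2]).inv().apply(P-[x[0],x[1],175+x[3]*free_z]))
    x=np.array(x0)
    for tol in (25,12,8,6,6):
        b=bedR(x[2]).inv().apply(P-[x[0],x[1],175+x[3]])
        m=(b[:,2]>-40)&(b[:,0]>-205)&(b[:,0]<168)&(np.abs(b[:,1])<64)&(sdf(b)<tol)
        x=least_squares(res,x,args=(P[m],),loss='soft_l1',f_scale=2).x
    r=np.abs(res(x,P[m])); return x,m.sum(),r.mean()
E
python3 - <<'E'
from fit import *
A=np.load("top0.npy").reshape(-1,3);B=np.load("scene0.npy").reshape(-1,3)
for n,P in (("top",A),("scene",B),("both",np.r_[A,B])):
    print(n,fit(P,[660,-65,np.deg2rad(72+0),0.]))
    
x=fit(np.r_[A,B],[660,-65,1.3,0.])[0]
Rb=bedR(x[2]);print(Rb.as_matrix().round(3),Rb.as_quat())
im=np.load("top0i.npy");b=Rb.inv().apply(A-[x[0],x[1],175+x[3]])
m=(b[:,1]>70)&(b[:,1]<200)&(np.abs(b[:,0])<85)&(b[:,2]>-20)&(b[:,2]<110)
h=b[m]; 
for lo in range(70,200,10):
    k=(h[:,1]>=lo)&(h[:,1]<lo+10)
    if k.sum(): print(lo,k.sum(),np.percentile(h[k,2],[2,50,98]).round(),np.percentile(h[k,0],[2,98]).round())
E
```

```text
top (array([ 6.64049885e+02, -5.75605662e+01,  1.27944517e+00,  5.95472940e-01]), np.int64(5350), np.float64(2.0337610561177013))
scene (array([660.67312407, -59.4010812 ,   1.27799283,  -0.74521321]), np.int64(6100), np.float64(1.2098611557982817))
both (array([ 6.61327856e+02, -5.91246413e+01,  1.27736452e+00, -6.11845299e-01]), np.int64(11217), np.float64(1.6971747157613333))
[[ 0.25  -0.957 -0.145]
 [ 0.829  0.289 -0.479]
 [ 0.5    0.     0.866]] [ 0.15429186 -0.20780116  0.57582506  0.77552447]
120 153 [65. 72. 79.] [-73.  79.]
130 280 [-18.  68.  84.] [-73.  79.]
140 287 [-3. 61. 78.] [-73.  81.]
150 271 [14. 55. 62.] [-73.  80.]
160 263 [32. 49. 57.] [-73.  80.]
170 114 [39. 45. 51.] [-73.  78.]
```

```bash
cat > tgt.py <<'E'
from h import *
from fit import bedR
O=np.array([662,-58.7,175.]); Rb=bedR(1.278)
def tool(sx): # sx=-1: tool x=-bed x (A); +1: B
    x,z=sx*np.array([1,0,0]),np.array([0,0,-1.]); return Rb*R.from_matrix(np.stack([x,np.cross(z,x),z],1))
def delta(Rt,p,s=None):
    s=s or read_state(); rv=(Rt*R.from_quat(s["ee_rot"]).inv()).as_rotvec()
    return (rv/(2*np.pi)).round(4),((np.array(p)-s["position"])/200).round(4)
def P(x,y,z): return O+Rb.apply([x,y,z])
E
python3 - <<'E'
from tgt import *
for s in(-1,1): print(s,tool(s).as_quat().round(3),delta(tool(s),P(0,0,131)), np.degrees(np.linalg.norm(delta(tool(s),O)[0])*2*np.pi))
E
```

```text
-1 [-0.576  0.775  0.154  0.208] (array([ 0.0811,  0.0452, -0.2498]), array([ 2.4316, -3.6295,  0.2906])) 95.93867616347434
1 [ 0.775  0.576  0.208 -0.154] (array([ 0.0453, -0.0799,  0.2378]), array([ 2.4316, -3.6295,  0.2906])) 91.77171799634134
```

Call:
{"api": "servo_tool", "payload": {
  "rotation": [
    [0,0,0],
    [0,0,0],
    [0,0,0],
    [0,0,0],
    [0,0,0],
    [0,0,0]
  ],
  "slide": [
    [0,0,0.3],
    [0,0,0.6],
    [0,-0.2,0.9],
    [0.2,-0.5,1],
    [0.4,-0.8,1],
    [0.5,-1,1]
  ],
  "grip": [1,1,1,1,1,1]
}}

```text
clock: 0.85
position: [252.7, 411.8, 431.1]
ee_rot: [0.992, -0.126, -0.0, -0.0]
contact_force: [0.7, 1.1, 0.5]
gripper_width: 85.5
grasp_force: 0.0
```

Call:
{"api": "servo_tool", "payload": {
  "rotation": [
    [0.04,0.022,-0.125],
    [0.04,0.022,-0.125],
    [0.04,0.022,-0.125],
    [0.04,0.022,-0.125],
    [0.04,0.022,-0.125]
  ],
  "slide": [
    [0.15,-0.25,0],
    [0.3,-0.5,0],
    [0.45,-0.75,0],
    [0.6,-1,0],
    [0.6,-1,0]
  ],
  "grip": [1,1,1,1,1]
}}

```text
clock: 1.48
position: [373.8, 209.5, 431.1]
ee_rot: [0.855, -0.499, -0.082, -0.113]
contact_force: [-0.5, 1.2, 0.7]
gripper_width: 85.4
grasp_force: 0.0
```

Call:
{"api": "servo_tool", "payload": {
  "rotation": [
    [0.04,0.022,-0.125],
    [0.04,0.022,-0.125],
    [0.04,0.022,-0.125],
    [0.04,0.022,-0.125],
    [0.04,0.022,-0.125]
  ],
  "slide": [
    [0.25,-0.25,0],
    [0.5,-0.5,0],
    [0.7,-0.75,0],
    [0.85,-1,0],
    [0.85,-1,0]
  ],
  "grip": [1,1,1,1,1]
}}

```text
clock: 2.1
position: [543.7, 10.0, 428.8]
ee_rot: [-0.573, 0.779, 0.151, 0.205]
contact_force: [-0.3, 0.9, -0.7]
gripper_width: 85.4
grasp_force: 0.0
```

```bash
python3 - <<'E'
from tgt import *
s=read_state();print(s["joints"].round(3),s["clock"],s["position"],delta(tool(-1),P(0,0,150)))
E
```

```text
[ 0.023  0.124  0.222 -0.486 -1.499 -0.332] 2.1 [543.67636047   9.96997411 428.83581458] (array([ 0.0014, -0.0004,  0.0016]), array([ 0.4834, -0.7024, -0.6197]))
```

Call:
{"api": "servo_tool", "payload": {
  "rotation": [
    [0.0014,-0.0004,0.0016],
    [0.0014,-0.0004,0.0016],
    [0.0014,-0.0004,0.0016],
    [0.0014,-0.0004,0.0016],
    [0.0014,-0.0004,0.0016],
    [0.0014,-0.0004,0.0016]
  ],
  "slide": [
    [0.15,-0.25,-0.05],
    [0.3,-0.5,-0.15],
    [0.48,-0.7,-0.35],
    [0.4834,-0.7024,-0.6197],
    [0.4834,-0.7024,-0.6197],
    [0.4834,-0.7024,-0.6197]
  ],
  "grip": [1,1,1,1,1,1]
}}

```text
clock: 2.85
position: [639.4, -127.1, 309.6]
ee_rot: [-0.581, 0.772, 0.152, 0.209]
contact_force: [-0.0, 0.3, 0.5]
gripper_width: 85.5
grasp_force: 0.0
```

```bash
python3 - <<'E'
from fit import *
from tgt import O,Rb
s=read_state(); d=get_image("wrist"); im=d["image"]; cv2.imwrite("pics/w1.png",im[...,::-1])
C=cloud(d,s); np.save("w1.npy",C); C=C[d["depth"]>0]
print(s["joints"].round(3),s["position"])
print(fit(C,[662,-58.7,1.278,0.]))
b=Rb.inv().apply(C-O)
k=(np.abs(b[:,0])<35)&(np.abs(b[:,1])<12)&(b[:,2]>-6)&(b[:,2]<25)
for x in range(-65,65,10):
    q=b[(b[:,0]>x)&(b[:,0]<x+10)&(np.abs(b[:,1])<25)&(b[:,2]>-2)&(b[:,2]<25)]
    if len(q)>20: print(x,len(q),"ymid",np.percentile(q[:,1],[2,98]).round(1),"ztop",np.percentile(q[:,2],95).round(1))
E
```

```text
[-0.211  0.409  0.333 -0.524 -1.463 -0.021] [ 639.42477458 -127.0755632   309.62752182]
(array([ 6.62760776e+02, -6.04924195e+01,  1.27896859e+00,  4.26574910e-01]), np.int64(60122), np.float64(0.946057060727502))
-65 756 ymid [-22.5  19.7] ztop 16.6
-55 572 ymid [-21.9  18.1] ztop 16.6
-45 480 ymid [-13.4  11.1] ztop 14.6
-35 413 ymid [-13.4  11. ] ztop 14.7
-25 297 ymid [-9.7  7. ] ztop 11.0
-15 294 ymid [-9.7  7.2] ztop 10.6
-5 284 ymid [-9.7  7.4] ztop 10.5
5 274 ymid [-9.7  6.8] ztop 10.6
15 265 ymid [-9.7  6.9] ztop 10.5
25 261 ymid [-9.7  7.1] ztop 10.5
35 424 ymid [-14.4  11.9] ztop 15.0
45 495 ymid [-21.7  19.1] ztop 16.4
55 411 ymid [-22.3  19.4] ztop 16.2
```

View pics/w1.png

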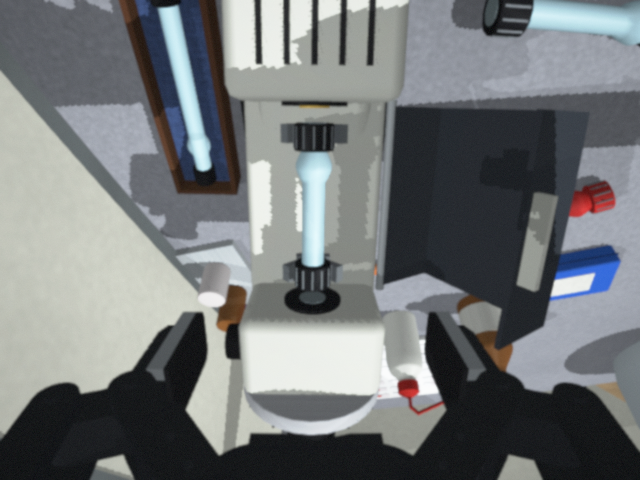

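The wrist view shows the tube lying between its caps at (313,137) and (313,275), with the bulge at (313,167) by the lamp head. The hood is at (480,200), clear of the fingers. Next I measure the tube's centre along x.

```bash
sed -i 's/^O=.*/O=np.array([662.8,-60.3,175.3]); Rb=bedR(1.279)/' tgt.py; python3 - <<'E'
from tgt import *
C=np.load("w1.npy").reshape(-1,3); b=Rb.inv().apply(C-O)
k=(np.abs(b[:,1])<4)&(b[:,2]>0)&(b[:,2]<22)
for x in list(range(-80,-16,3))+list(range(30,80,3)):
    q=b[k&(b[:,0]>x)&(b[:,0]<=x+3)]
    if len(q): print(x,len(q),np.median(q[:,2]).round(1),end=' | ')
print()
for z in (60,-18): print(z,delta(tool(-1),P(0,0,z)))
E
```

```text
-80 10 14.9 | -77 22 11.0 | -68 19 8.3 | -65 49 14.7 | -62 59 14.8 | -59 48 14.9 | -56 55 15.3 | -53 53 14.8 | -50 48 15.0 | -47 41 13.7 | -44 49 10.6 | -41 47 12.1 | -38 51 13.1 | -35 43 13.6 | -32 45 13.2 | -29 44 12.0 | -26 34 10.7 | -23 41 9.1 | -20 43 8.7 | -17 45 8.7 | 30 37 8.9 | 33 35 8.8 | 36 36 9.0 | 39 33 8.8 | 42 62 9.5 | 45 39 14.7 | 48 34 14.9 | 51 36 14.9 | 54 36 15.0 | 57 36 14.8 | 60 30 14.7 | 63 18 14.5 | 75 121 11.2 | 78 1 15.6 | 
60 (array([ 0.0005,  0.0016, -0.0014]), array([ 0.0725,  0.1896, -0.4183]))
-18 (array([ 0.0005,  0.0016, -0.0014]), array([ 0.1286,  0.3764, -0.7561]))
```

Call:
{"api": "servo_tool", "payload": {
  "rotation": [
    [0.0005,0.0016,-0.0014],
    [0.0005,0.0016,-0.0014],
    [0.0005,0.0016,-0.0014],
    [0.0005,0.0016,-0.0014],
    [0.0005,0.0016,-0.0014],
    [0.0005,0.0016,-0.0014],
    [0.0005,0.0016,-0.0014],
    [0.0005,0.0016,-0.0014]
  ],
  "slide": [
    [0.036,0.095,-0.21],
    [0.0725,0.1896,-0.4183],
    [0.09,0.24,-0.51],
    [0.1,0.285,-0.59],
    [0.115,0.33,-0.67],
    [0.1286,0.3764,-0.7561],
    [0.1286,0.3764,-0.7561],
    [0.1286,0.3764,-0.7561]
  ],
  "grip": [1,1,1,1,1,1,1,1]
}}

```text
clock: 3.9
position: [664.9, -52.0, 156.3]
ee_rot: [-0.576, 0.776, 0.156, 0.206]
contact_force: [-0.1, 0.8, 0.3]
gripper_width: 85.5
grasp_force: 0.0
```

```bash
python3 - <<'E'
from tgt import *
s=read_state();print(s["joints"].round(3),s["contact_force"],Rb.inv().apply(s["position"]-O),delta(tool(-1),P(0,0,-18)))
E
```

```text
[-0.096  0.518  0.136 -0.569 -1.148  0.029] [-0.09155954  0.82070222  0.32198906] [ -2.10345129   0.36825066 -20.72045119] (array([-0.0003, -0.0008,  0.0002]), array([0.0024, 0.0017, 0.017 ]))
```

```bash
cat > kin.py <<'E'
from h import *
from scipy.optimize import least_squares
import itertools
D=[([1.57561,.38555,.00663,-.00052,-1.194,-.25861],[156.75,604.42,230.22],[.99195,-.12665,-.0001,.00109]),
([.023,.124,.222,-.486,-1.499,-.332],[543.68,9.97,428.84],[-.573,.779,.151,.205]),
([-.211,.409,.333,-.524,-1.463,-.021],[639.42,-127.08,309.63],[-.581,.772,.152,.209]),
([-.096,.518,.136,-.569,-1.148,.029],[664.9,-52,156.3],[-.576,.776,.156,.206])]
def fk(p,q,sg):
    h,a1,L2,a3,L3,d6,c1,c6=p; e=lambda a,t:R.from_euler(a,t)
    r=e('z',q[0]+c1); t=np.array([0,0,h])+r.apply([a1,0,0]); r=r*e('y',q[1]); t=t+r.apply([0,0,L2])
    r=r*e('y',-q[2]); t=t+r.apply([L3,0,a3]); r=r*e('x',sg[0]*q[3])*e('y',-q[4]); t=t+r.apply([d6,0,0])
    return t, r*e('x',sg[1]*q[5]+c6)*e('y',np.pi/2)
def calib():
    best=None
    for sg in itertools.product((1,-1),(1,-1)):
      for c6 in (0,1.57,3.14,-1.57):
        def f(p):
            o=[]
            for q,t,k in D:
                a,b=fk(p,q,sg); o+=[(a-t)/1000,(b*R.from_quat(k).inv()).as_rotvec()]
            return np.concatenate(o)
        s=least_squares(f,[300,50,350,50,400,250,-.26,c6],x_scale=[100]*6+[1,1])
        if best is None or s.cost<best[0]: best=(s.cost,s.x,sg,s.fun)
    return best
def ik(B,pos,rot,q0):
    f=lambda q:(lambda a,b:np.r_[(a-pos)/300,(b*rot.inv()).as_rotvec()])(*fk(B[1],q,B[2]))
    s=least_squares(f,q0); return s.x,np.abs(s.fun).max()
E
python3 - <<'E'
from kin import *
from tgt import *
B=calib(); print(B[0],B[1].round(2),B[2],np.abs(B[3]).max())
G=lambda Rt,p: p+Rt.apply([0,0,19])
q0=D[3][0]
for sx in (-1,):
  for roll in (-25,-15,-8,0,8,15,25):
    o=[]
    for til in (-15,-8,0,8,15):
      Rt=Rb*R.from_euler('xy',[roll,til],degrees=True)*Rb.inv()*tool(sx)
      q,e=ik(B,G(Rt,O),Rt,q0); o.append(f"{q[5]:.3f}/{q[3]:.2f}/{q[4]:.2f}"+("!" if e>.01 else ""))
    print(roll,o)
E
```

```text
0.00980220170321108 [ 2.4610e+01  7.4810e+01  4.9627e+02 -3.8580e+01  3.8335e+02  1.0753e+02
 -8.0000e-02 -1.6400e+00] (-1, -1) 0.11230056259339728
-25 ['0.384/-1.10/-0.71', '0.282/-0.93/-0.67', '0.148/-0.71/-0.64', '0.001/-0.47/-0.62', '-0.128/-0.27/-0.62']
-15 ['0.290/-0.98/-0.89', '0.202/-0.83/-0.86', '0.093/-0.64/-0.83', '-0.022/-0.45/-0.82', '-0.122/-0.28/-0.83']
-8 ['0.248/-0.92/-1.02', '0.167/-0.78/-0.99', '0.069/-0.61/-0.97', '-0.032/-0.43/-0.96', '-0.119/-0.28/-0.97']
0 ['0.212/-0.87/-1.17', '0.138/-0.74/-1.14', '0.050/-0.58/-1.12', '-0.040/-0.42/-1.12', '-0.117/-0.29/-1.12']
8 ['0.188/-0.83/-1.31', '0.118/-0.70/-1.29', '0.036/-0.56/-1.28', '-0.046/-0.42/-1.27', '-0.117/-0.29/-1.28']
15 ['0.173/-0.79/-1.44', '0.106/-0.68/-1.42', '0.028/-0.55/-1.41', '-0.050/-0.41/-1.40', '-0.117/-0.30/-1.41']
25 ['0.159/-0.75/-1.62', '0.095/-0.65/-1.60', '0.020/-0.53/-1.59', '-0.054/-0.41/-1.59', '-0.118/-0.30/-1.59']
```

```bash
cat >> tgt.py <<'E'
def go(sx,til,g,roll=0,s=None): # grasp point g in bed axes
    Rt=Rb*R.from_euler('xy',[roll,til],degrees=True)*Rb.inv()*tool(sx)
    return delta(Rt,P(*g)+Rt.apply([0,0,19]),s)
def bedstate():
    s=read_state(); r=R.from_quat(s["ee_rot"]); g=s["position"]-r.apply([0,0,19])
    print("t",round(s["clock"],2),"q",s["joints"].round(3),"grasp bed",Rb.inv().apply(g-O).round(1),"tcp",Rb.inv().apply(s["position"]-O).round(1),"toolz bed",Rb.inv().apply(r.apply([0,0,1])).round(3),"x",Rb.inv().apply(r.apply([1,0,0])).round(3),"F",s["contact_force"].round(1),"grip",s["gripper_width"].round(1),s["grasp_force"])
E
python3 - <<'E'
from tgt import *
print(go(-1,10,[0,0,0.5])); bedstate()
E
```

```text
(array([-0.0269,  0.0072,  0.0002]), array([-0.0015, -0.0115,  0.0079]))Traceback (most recent call last):
  File "<stdin>", line 2, in <module>
  File "tgt.py", line 15, in bedstate
    print("t",round(s["clock"],2),"q",s["joints"].round(3),"grasp bed",Rb.inv().apply(g-O).round(1),"tcp",Rb.inv().apply(s["position"]-O).round(1),"toolz bed",Rb.inv().apply(r.apply([0,0,1])).round(3),"x",Rb.inv().apply(r.apply([1,0,0])).round(3),"F",s["contact_force"].round(1),"grip",s["gripper_width"].round(1),s["grasp_force"])
                                                                                                                                                                                                                                                                                              ^^^^^^^^^^^^^^^^^^^^^^^^
AttributeError: 'float' object has no attribute 'round'
```

Call:
{"api": "servo_tool", "payload": {
  "rotation": [
    [-0.0269,0.0072,0.0002],
    [-0.0269,0.0072,0.0002],
    [-0.0269,0.0072,0.0002]
  ],
  "slide": [
    [-0.0015,-0.0115,0.0079],
    [-0.0015,-0.0115,0.0079],
    [-0.0015,-0.0115,0.0079]
  ],
  "grip": [1,1,1]
}}

```text
clock: 4.28
position: [664.2, -53.9, 157.9]
ee_rot: [-0.587, 0.79, 0.104, 0.14]
contact_force: [-0.2, -0.6, -0.5]
gripper_width: 85.7
grasp_force: 0.0
```

```bash
sed -i 's/s\["gripper_width"\].round(1)/round(s["gripper_width"],1)/' tgt.py; python3 - <<'E'
from tgt import *
bedstate(); print(go(-1,10,[0,0,0.5]))
E
```

```text
t 4.28 q [-0.005  0.499  0.098 -0.38  -1.098 -0.124] grasp bed [0.3 0.5 0.4] tcp [ -3.    0.5 -18.3] toolz bed [-0.172  0.    -0.985] x [-0.985  0.001  0.172] F [-0.2 -0.6 -0.5] grip 85.7 0.0
(array([-0.0003,  0.    ,  0.0001]), array([ 0.0018, -0.0021, -0.0003]))
```

Call:
{"api": "servo_tool", "payload": {
  "rotation": [
    [0,0,0],
    [0,0,0],
    [0,0,0],
    [0,0,0],
    [0,0,0],
    [0,0,0],
    [0,0,0],
    [0,0,0]
  ],
  "slide": [
    [0.0018,-0.0021,0],
    [0.0018,-0.0021,0],
    [0.0018,-0.0021,0],
    [0.0018,-0.0021,0],
    [0.0018,-0.0021,0],
    [0.0018,-0.0021,0],
    [0.0018,-0.0021,0],
    [0.0018,-0.0021,0]
  ],
  "grip": [-1,-1,-1,-1,-1,-1,-1,-1]
}}

```text
clock: 5.28
position: [664.0, -54.6, 157.5]
ee_rot: [-0.588, 0.79, 0.104, 0.139]
contact_force: [-4.5, -1.5, 3.5]
gripper_width: 16.2
grasp_force: 58.6
```

```bash
python3 - <<'E'
from tgt import *
bedstate(); print(go(-1,10,[0,0,80]))
E
```

```text
t 5.28 q [-0.006  0.5    0.098 -0.377 -1.099 -0.125] grasp bed [-0.6  0.5  0.4] tcp [ -3.9   0.5 -18.3] toolz bed [-0.174  0.002 -0.985] x [-0.985  0.001  0.174] F [-4.5 -1.5  3.5] grip 16.2 58.57565402984619
(array([-0.    , -0.0003, -0.    ]), array([-0.054 , -0.189 ,  0.3461]))
```

Call:
{"api": "servo_tool", "payload": {
  "rotation": [
    [0,0,0],
    [0,0,0],
    [0,0,0],
    [0,0,0],
    [0,0,0],
    [0,0,0]
  ],
  "slide": [
    [-0.004,-0.014,0.026],
    [-0.011,-0.038,0.07],
    [-0.025,-0.087,0.16],
    [-0.04,-0.14,0.255],
    [-0.054,-0.189,0.346],
    [-0.054,-0.189,0.346]
  ],
  "grip": [-1,-1,-1,-1,-1,-1]
}}

```text
clock: 6.02
position: [655.0, -93.0, 229.0]
ee_rot: [-0.587, 0.79, 0.102, 0.141]
contact_force: [-0.6, -0.8, -1.8]
gripper_width: 16.2
grasp_force: 58.5
```

```bash
python3 - <<'E'
from tgt import *
bedstate(); 
bz=Rb.apply([0,0,1]); print(bz, "-80deg rot", (-80/360*bz).round(4))
# TCP shift while rotating -80 about bed z through the grasp point
s=read_state(); r=R.from_quat(s["ee_rot"]); v=r.apply([0,0,19])
for a in (-40,-80): print(a,((R.from_rotvec(np.radians(a)*bz).apply(v)-v)/200).round(4))
E
```

```text
t 6.03 q [-0.065  0.443  0.183 -0.359 -1.245 -0.123] grasp bed [ 1.  -1.9 82. ] tcp [-2.3 -2.  63.3] toolz bed [-0.173 -0.005 -0.985] x [-0.985 -0.     0.173] F [-0.6 -0.8 -1.8] grip 16.2 58.54063153266907
[-0.14383654 -0.47886433  0.8660254 ] -80deg rot [ 0.032   0.1064 -0.1925]
-40 [-0.0093  0.006   0.0018]
-80 [-0.0126  0.0156  0.0065]
```

Call:
{"api": "servo_tool", "payload": {
  "rotation": [
    [0.016,0.0532,-0.0962],
    [0.016,0.0532,-0.0962],
    [0.016,0.0532,-0.0962],
    [0.016,0.0532,-0.0962]
  ],
  "slide": [
    [0,0,0.01],
    [0,0,0.02],
    [-0.0093,0.006,0.03],
    [-0.0093,0.006,0.03]
  ],
  "grip": [-1,-1,-1,-1]
}}

```text
clock: 6.52
position: [652.1, -90.3, 231.6]
ee_rot: [-0.292, 0.935, 0.192, 0.06]
contact_force: [-0.2, 0.7, -1.3]
gripper_width: 16.4
grasp_force: 58.6
```

```bash
python3 - <<'E'
from tgt import *
bedstate()
E
```

```text
t 6.53 q [-0.093  0.498  0.284 -0.41  -1.411 -0.795] grasp bed [ 3.1 -0.6 83.4] tcp [ 0.6  1.6 64.7] toolz bed [-0.132  0.113 -0.985] x [-0.751  0.637  0.174] F [-0.2  0.7 -1.3] grip 16.4 58.58241677284241
```

Call:
{"api": "servo_tool", "payload": {
  "rotation": [
    [0.032,0.1064,-0.1925],
    [0.032,0.1064,-0.1925],
    [0.032,0.1064,-0.1925],
    [0.032,0.1064,-0.1925],
    [0.032,0.1064,-0.1925],
    [0.032,0.1064,-0.1925],
    [0.032,0.1064,-0.1925],
    [0.032,0.1064,-0.1925]
  ],
  "slide": [
    [0,0,0.01],
    [0,0,0.01],
    [0,0,0.01],
    [0,0,0.01],
    [0,0,0.01],
    [0,0,0.01],
    [0,0,0.01],
    [0,0,0.01]
  ],
  "grip": [-1,-1,-1,-1,-1,-1,-1,-1]
}}

```text
clock: 7.52
position: [652.0, -90.8, 233.3]
ee_rot: [0.361, 0.88, 0.29, -0.108]
contact_force: [0.0, -0.5, -1.0]
gripper_width: 16.0
grasp_force: 58.6
```

```bash
python3 - <<'E'
from tgt import *
bedstate(); print(go(1,-10,[0.6,-.5,85]))
E
```

```text
t 7.53 q [-0.203  0.539  0.348 -0.62  -1.514 -2.068] grasp bed [-0.7 -1.3 85.1] tcp [ 1.   1.6 66.4] toolz bed [ 0.088  0.15  -0.985] x [0.497 0.85  0.174] F [ 0.  -0.5 -1. ] grip 16.0 58.59717786312103
(array([ 0.0237,  0.0794, -0.1436]), array([0.0136, 0.0092, 0.0068]))
```

Call:
{"api": "servo_tool", "payload": {
  "rotation": [
    [0.0237,0.0794,-0.1436],
    [0.0237,0.0794,-0.1436],
    [0.0237,0.0794,-0.1436],
    [0.0237,0.0794,-0.1436],
    [0.0237,0.0794,-0.1436],
    [0.0237,0.0794,-0.1436],
    [0.0237,0.0794,-0.1436]
  ],
  "slide": [
    [0.0136,0.0092,0.0068],
    [0.0136,0.0092,0.0068],
    [0.0136,0.0092,0.0068],
    [0.0136,0.0092,0.0068],
    [0.0136,0.0092,0.0068],
    [0.0136,0.0092,0.0068],
    [0.0136,0.0092,0.0068]
  ],
  "grip": [-1,-1,-1,-1,-1,-1,-1]
}}

```text
clock: 8.4
position: [654.5, -88.8, 235.3]
ee_rot: [0.753, 0.563, 0.274, -0.203]
contact_force: [-0.4, 0.1, -1.1]
gripper_width: 16.3
grasp_force: 58.6
```

```bash
python3 - <<'E'
from tgt import *
bedstate(); print(go(1,-10,[0.6,-.5,85]))
s=read_state(); d=get_image("wrist"); cv2.imwrite("pics/w2.png",d["image"][...,::-1]); np.save("w2.npy",cloud(d,s))
E
```

```text
t 8.4 q [-0.241  0.479  0.249 -0.714 -1.364 -3.025] grasp bed [ 1.1 -0.2 85.5] tcp [ 4.3 -0.2 66.8] toolz bed [ 0.172  0.001 -0.985] x [0.985 0.005 0.172] F [-0.4  0.1 -1.1] grip 16.3 58.61363410949707
(array([ 0.0003,  0.0003, -0.0008]), array([ 0.0013, -0.001 , -0.0033]))
```

View pics/w2.png

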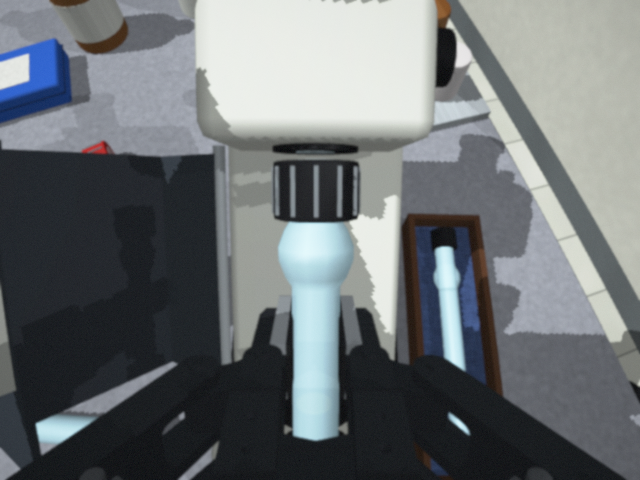

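The wrist view shows the tube reversed: bulge at (316,255) and cap at (316,190), towards the analyser head. Next I check the tube's axis before lowering.

```bash
python3 - <<'E'
from fit import *
from tgt import *
C=np.load("w2.npy").reshape(-1,3); b=Rb.inv().apply(C-O)
print(fit(C,[662.8,-60.3,1.279,.3]))
k=(np.abs(b[:,1])<25)&(b[:,2]>65)&(b[:,2]<115)
for x in range(-70,75,5):
    q=b[k&(b[:,0]>x)&(b[:,0]<=x+5)]
    if len(q)>15: print(x,len(q),"y",np.percentile(q[:,1],[1,99]).round(1),"ztop",np.percentile(q[:,2],95).round(1),"z near mid",np.median(q[np.abs(q[:,1])<3,2]).round(1))
for z in (20,6,0.9): print(z,go(1,-10,[0.6,-.5,z]))
E
```

```text
(array([ 6.61746136e+02, -5.98198370e+01,  1.28181311e+00,  5.67514117e-01]), np.int64(54160), np.float64(0.8232179775756872))
-45 36 y [-12.6  10.3] ztop 79.3 z near mid nan
-35 361 y [-9.9  7.5] ztop 94.5 z near mid 93.8
-30 555 y [-9.8  7.4] ztop 94.6 z near mid 93.9
-25 555 y [-9.6  7.4] ztop 94.6 z near mid 93.8
-20 559 y [-9.5  7.3] ztop 94.5 z near mid 93.8
-15 664 y [-11.3   9.2] ztop 110.6 z near mid 93.8
-10 886 y [-11.7   9.4] ztop 111.8 z near mid 93.8
-5 915 y [-11.4   9.3] ztop 111.8 z near mid 93.8
0 1066 y [-24.8  24.7] ztop 113.2 z near mid 93.9
5 2643 y [-22.6  20.8] ztop 114.2 z near mid 93.9
10 2868 y [-21.4  19.1] ztop 113.2 z near mid 93.8
15 761 y [-15.   12.8] ztop 94.5 z near mid 93.8
20 646 y [-9.2  7.5] ztop 94.7 z near mid 93.9
25 696 y [-11.5   9.8] ztop 97.1 z near mid 96.1
30 964 y [-13.1  11.5] ztop 98.8 z near mid 98.1
35 1164 y [-13.8  12.2] ztop 99.1 z near mid 98.4
40 1094 y [-12.5  10.8] ztop 97.8 z near mid 96.9
45 933 y [-14.5  12.9] ztop 100.0 z near mid 96.3
50 1363 y [-15.9  14.3] ztop 100.5 z near mid 100.0
55 1397 y [-16.   14.5] ztop 100.6 z near mid 99.9
60 1430 y [-15.9  14.5] ztop 100.6 z near mid 100.0
65 771 y [-15.   13.7] ztop 100.3 z near mid 99.7
20 (array([ 0.0003,  0.0004, -0.0009]), array([ 0.0471,  0.155 , -0.2849]))
6 (array([ 0.0003,  0.0004, -0.0009]), array([ 0.0572,  0.1885, -0.3455]))
0.9 (array([ 0.0003,  0.0004, -0.0009]), array([ 0.0608,  0.2007, -0.3676]))
  return _methods._mean(a, axis=axis, dtype=dtype,
  ret = ret.dtype.type(ret / rcount)
```

Call:
{"api": "servo_tool", "payload": {
  "rotation": [
    [0.0003,0.0004,-0.0009],
    [0.0003,0.0004,-0.0009],
    [0.0003,0.0004,-0.0009],
    [0.0003,0.0004,-0.0009],
    [0.0003,0.0004,-0.0009],
    [0.0003,0.0004,-0.0009],
    [0.0003,0.0004,-0.0009],
    [0.0003,0.0004,-0.0009]
  ],
  "slide": [
    [0.008,0.025,-0.045],
    [0.018,0.06,-0.11],
    [0.03,0.095,-0.175],
    [0.039,0.125,-0.23],
    [0.047,0.155,-0.285],
    [0.052,0.172,-0.315],
    [0.0572,0.1885,-0.3455],
    [0.0572,0.1885,-0.3455]
  ],
  "grip": [-1,-1,-1,-1,-1,-1,-1,-1]
}}

```text
clock: 9.45
position: [666.0, -51.3, 166.5]
ee_rot: [0.755, 0.56, 0.274, -0.204]
contact_force: [0.8, 0.8, -0.8]
gripper_width: 16.3
grasp_force: 58.6
```

```bash
python3 - <<'E'
from tgt import *
bedstate()
for z in (3,1): print(z,go(1,-10,[0,.7,z]))
E
```

```text
t 9.45 q [-0.186  0.536  0.171 -0.746 -1.227 -2.979] grasp bed [ 0.6 -0.5  6.3] tcp [  3.9  -0.5 -12.4] toolz bed [ 0.173 -0.    -0.985] x [ 0.985 -0.002  0.173] F [ 0.8  0.8 -0.8] grip 16.3 58.61384332180023
3 (array([ 0.    , -0.0001,  0.0003]), array([-0.0039,  0.0072, -0.0158]))
1 (array([ 0.    , -0.0001,  0.0003]), array([-0.0025,  0.012 , -0.0245]))
```

Call:
{"api": "servo_tool", "payload": {
  "rotation": [
    [0,0,0.0003],
    [0,0,0.0003],
    [0,0,0.0003],
    [0,0,0.0003]
  ],
  "slide": [
    [-0.0039,0.003,-0.008],
    [-0.0039,0.0072,-0.0158],
    [-0.0025,0.012,-0.0245],
    [-0.0025,0.012,-0.0245]
  ],
  "grip": [-1,-1,-1,-1]
}}

```text
clock: 9.95
position: [665.5, -49.0, 161.9]
ee_rot: [0.754, 0.561, 0.274, -0.204]
contact_force: [0.1, 0.5, -0.1]
gripper_width: 16.0
grasp_force: 58.6
```

```bash
python3 - <<'E'
from tgt import *
bedstate()
for z in (1,0): print(z,go(1,-10,[0,.7,z]))
E
```

```text
t 9.95 q [-0.183  0.539  0.164 -0.749 -1.219 -2.973] grasp bed [0.1 0.6 1.3] tcp [  3.4   0.7 -17.4] toolz bed [ 0.173  0.    -0.985] x [ 0.985 -0.     0.173] F [ 0.1  0.5 -0.1] grip 16.0 58.61310660839081
1 (array([ 0.    , -0.0001, -0.    ]), array([-0.0001,  0.0005, -0.0015]))
0 (array([ 0.    , -0.0001, -0.    ]), array([ 0.0006,  0.0029, -0.0058]))
```

Call:
{"api": "servo_tool", "payload": {
  "rotation": [
    [0,0,0],
    [0,0,0],
    [0,0,0]
  ],
  "slide": [
    [0.0003,0.0015,-0.003],
    [0.0006,0.0029,-0.0058],
    [0.0006,0.0029,-0.0058]
  ],
  "grip": [-1,-1,-1]
}}

```text
clock: 10.32
position: [665.7, -48.6, 161.2]
ee_rot: [0.754, 0.561, 0.274, -0.204]
contact_force: [-0.3, -1.7, -0.3]
gripper_width: 16.3
grasp_force: 58.7
```

Call:
{"api": "servo_tool", "payload": {
  "rotation": [
    [0,0,0],
    [0,0,0],
    [0,0,0]
  ],
  "slide": [
    [0.0005,0.0017,-0.003],
    [0.0005,0.0017,-0.003],
    [0.0005,0.0017,-0.003]
  ],
  "grip": [-1,-1,-1]
}}

```text
clock: 10.7
position: [665.8, -48.6, 161.1]
ee_rot: [0.754, 0.561, 0.274, -0.204]
contact_force: [-3.2, -2.9, 4.4]
gripper_width: 15.9
grasp_force: 59.3
```

Call:
{"api": "servo_tool", "payload": {
  "rotation": [
    [0,0,0],
    [0,0,0],
    [0,0,0],
    [0,0,0],
    [0,0,0],
    [0,0,0]
  ],
  "slide": [
    [0,0,0],
    [0,0,0],
    [0,0,0],
    [0,0,0],
    [0,0,0],
    [0,0,0]
  ],
  "grip": [-0.5,-0.4,-0.2,0,0.1,0.1]
}}

```text
clock: 11.45
position: [665.8, -48.1, 160.2]
ee_rot: [0.754, 0.561, 0.274, -0.204]
contact_force: [0.7, -0.7, -0.5]
gripper_width: 47.5
grasp_force: 0.0
```

```bash
python3 - <<'E'
from tgt import *
bedstate()
print(go(1,-10,[0,.7,60]),go(1,-10,[-5,.7,160]))
E
```

```text
t 11.45 q [-0.182  0.54   0.163 -0.75  -1.216 -2.971] grasp bed [ 0.   0.6 -0.6] tcp [  3.3   0.6 -19.3] toolz bed [ 0.173  0.    -0.985] x [0.985 0.    0.173] F [ 0.7 -0.7 -0.5] grip 47.5 0.0
(array([ 0., -0., -0.]), array([-0.0441, -0.1451,  0.2623])) (array([ 0., -0., -0.]), array([-0.1222, -0.4053,  0.6828]))
```

Call:
{"api": "servo_tool", "payload": {
  "rotation": [
    [0,0,0],
    [0,0,0],
    [0,0,0],
    [0,0,0],
    [0,0,0],
    [0,0,0],
    [0,0,0]
  ],
  "slide": [
    [-0.008,-0.026,0.047],
    [-0.02,-0.07,0.126],
    [-0.0441,-0.1451,0.2623],
    [-0.075,-0.25,0.43],
    [-0.1,-0.33,0.57],
    [-0.1222,-0.4053,0.6828],
    [-0.1222,-0.4053,0.6828]
  ],
  "grip": [0.1,0.1,0.1,0.1,0.1,0.1,0.1]
}}

```text
clock: 12.32
position: [641.8, -131.1, 300.4]
ee_rot: [0.754, 0.561, 0.276, -0.201]
contact_force: [-0.5, 0.1, -0.4]
gripper_width: 46.7
grasp_force: 0.0
```

```bash
python3 - <<'E'
from fit import *
from tgt import *
bedstate()
s=read_state(); d=get_image("wrist"); cv2.imwrite("pics/w3.png",d["image"][...,::-1]); C=cloud(d,s).reshape(-1,3)
x,n,r=fit(C,[662.8,-60.3,1.279,.3]);print(x,n,r)
b=bedR(x[2]).inv().apply(C-[x[0],x[1],175+x[3]])
k=(np.abs(b[:,1])<20)&(b[:,2]>0)&(b[:,2]<22)
for a in range(-80,80,6):
    q=b[k&(b[:,0]>a)&(b[:,0]<=a+6)]
    if len(q)>15: print(a,len(q),"y",np.percentile(q[:,1],[2,98]).round(1),"z mid",np.median(q[np.abs(q[:,1])<3,2]).round(1))
# hood
h=b[(b[:,1]>64)&(b[:,1]<200)&(np.abs(b[:,0])<76)&(b[:,2]>-60)&(b[:,2]<110)]
for a in range(64,200,8):
    q=h[(h[:,1]>a)&(h[:,1]<=a+8)]
    if len(q)>15: print("hood",a,len(q),np.percentile(q[:,2],[2,50,98]).round(0))
E
```

```text
t 12.32 q [-0.307  0.443  0.348 -0.699 -1.502 -3.067] grasp bed [-4.70e+00 -1.00e-01  1.64e+02] tcp [ -1.4  -0.2 145.3] toolz bed [ 0.173 -0.006 -0.985] x [0.985 0.003 0.173] F [-0.5  0.1 -0.4] grip 46.7 0.0
[ 6.62795432e+02 -6.01906769e+01  1.27835390e+00  4.83919872e-01] 60581 0.8991620656607441
-80 663 y [-18.9  19. ] z mid 10.9
-68 42 y [-12.1  13.9] z mid 14.8
-62 282 y [-15.3  15.4] z mid 14.5
-56 277 y [-14.8  14.5] z mid 14.6
-50 295 y [-15.2  14.6] z mid 14.5
-44 277 y [-12.7  12.4] z mid 9.1
-38 162 y [-8.7  8. ] z mid 8.8
-32 157 y [-8.7  8. ] z mid 8.6
-26 168 y [-8.7  8. ] z mid 8.5
-20 161 y [-8.6  7.9] z mid 8.7
-14 168 y [-8.6  7.9] z mid 8.7
-8 167 y [-8.5  8.5] z mid 8.6
-2 171 y [-8.5  7.9] z mid 8.8
4 176 y [-8.4  8.3] z mid 8.6
10 174 y [-8.4  8.3] z mid 8.5
16 172 y [-8.4  7.8] z mid 8.9
22 191 y [-9.8 10. ] z mid 10.0
28 255 y [-12.1  12.2] z mid 12.8
34 275 y [-12.8  12.3] z mid 13.1
40 232 y [-10.5  10.8] z mid 11.4
46 287 y [-14.3  13.8] z mid 14.7
52 350 y [-15.2  13.8] z mid 15.0
58 326 y [-14.2  14.7] z mid 14.8
64 148 y [-14.1  14.5] z mid 14.7
76 219 y [-19.3  19.6] z mid 10.4
hood 64 1202 [-33. -30. -27.]
hood 72 1196 [-38. -35. -32.]
hood 80 1192 [-43. -40. -37.]
hood 88 1199 [-48. -45. -42.]
hood 96 1147 [-53. -50. -47.]
hood 104 1358 [-56. -54. -52.]
hood 112 2167 [-53. -46. -39.]
hood 120 4066 [-40. -29.  75.]
hood 128 5338 [-26.  69.  78.]
hood 136 5203 [-14.  -3.  82.]
hood 144 4325 [-1.  8. 64.]
hood 152 2417 [11. 16. 59.]
hood 160 1432 [49. 52. 55.]
hood 168 1341 [44. 47. 50.]
hood 176 89 [43. 44. 45.]
```

View pics/w3.png

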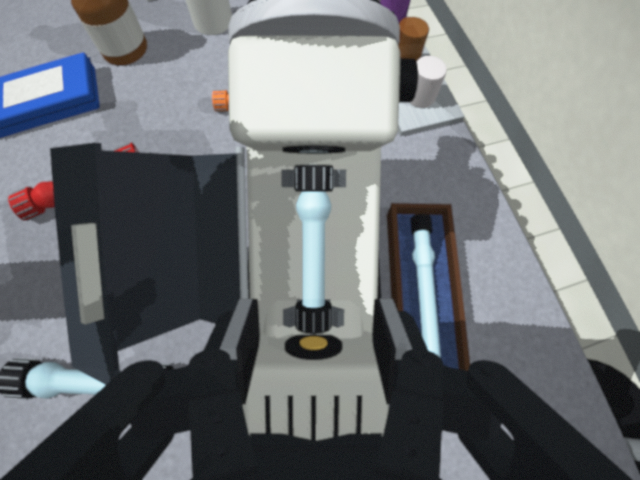

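The wrist view shows the tube seated in both rests, bulge up the slope at (313,205), low cap at (313,315). Its y and z are centred within about 1 mm. The hood stands open on the left, at about 2.04 rad. Next I swing the tool back and go round to the robot's side of the hood.

Call:
{"api": "servo_tool", "payload": {
  "rotation": [
    [-0.034,-0.1131,0.2045],
    [-0.034,-0.1131,0.2045],
    [-0.034,-0.1131,0.2045],
    [-0.034,-0.1131,0.2045],
    [-0.034,-0.1131,0.2045],
    [-0.034,-0.1131,0.2045],
    [-0.034,-0.1131,0.2045],
    [-0.034,-0.1131,0.2045]
  ],
  "slide": [
    [-0.02,0,0.2],
    [-0.05,0,0.4],
    [-0.1,0.1,0.6],
    [-0.15,0.15,0.6],
    [-0.2,0.2,0.6],
    [-0.25,0.25,0.6],
    [-0.3,0.3,0.6],
    [-0.35,0.35,0.6]
  ],
  "grip": [0.1,0,-0.5,-1,-1,-1,-1,-1]
}}

```text
clock: 13.38
position: [571.0, -58.0, 415.3]
ee_rot: [0.156, 0.948, 0.272, -0.057]
contact_force: [-0.4, -0.1, -0.4]
gripper_width: -0.0
grasp_force: 0.0
```

```bash
cat >> tgt.py <<'E'
def push(th,tau,off=0,x=0,ly=-108,s=None): # tip corner at hood-local (ly,58+off)
    t=np.radians(tau); c=np.array([62+ly*np.cos(th)+(58+off)*np.sin(th), -31-ly*np.sin(th)+(58+off)*np.cos(th)])
    u=np.array([-np.cos(t),np.sin(t)]); T=c-14.5*u
    Rt=Rb*R.from_euler('x',-tau,degrees=True)*Rb.inv()*tool(-1)
    p=P(x,*T); return delta(Rt,p,s), p.round(0), Rb.inv().apply(Rt.apply([0,0,1])).round(2)
E
python3 - <<'E'
from tgt import *
bedstate(); print(push(2.04,30,15))
E
```

```text
t 13.38 q [-0.139  0.311  0.439 -0.566 -1.776 -1.854] grasp bed [ 98.7  85.3 238.7] tcp [ 99.   88.6 219.9] toolz bed [ 0.014  0.176 -0.984] x [0.081 0.981 0.176] F [-0.4 -0.1 -0.4] grip -0.0 0.0
((array([-0.1052, -0.1839,  0.1846]), array([-0.4615,  0.1998, -1.0913])), array([479., -18., 197.]), array([ 0.  , -0.5 , -0.87]))
```

Call:
{"api": "servo_tool", "payload": {
  "rotation": [
    [-0.1052,-0.1839,0.1846],
    [-0.1052,-0.1839,0.1846],
    [-0.1052,-0.1839,0.1846],
    [-0.1052,-0.1839,0.1846],
    [-0.1052,-0.1839,0.1846],
    [-0.1052,-0.1839,0.1846],
    [-0.1052,-0.1839,0.1846],
    [-0.1052,-0.1839,0.1846]
  ],
  "slide": [
    [-0.1,0.05,0],
    [-0.2,0.1,0],
    [-0.3,0.15,0],
    [-0.4,0.2,0],
    [-0.5,0.2,0],
    [-0.6,0.2,-0.1],
    [-0.6,0.2,-0.2],
    [-0.6,0.2,-0.3]
  ],
  "grip": [-1,-1,-1,-1,-1,-1,-1,-1]
}}

```text
clock: 14.38
position: [450.3, -18.5, 355.3]
ee_rot: [-0.418, 0.857, 0.002, 0.301]
contact_force: [-0.5, 0.1, -0.4]
gripper_width: -0.0
grasp_force: 0.0
```

```bash
python3 - <<'E'
from tgt import *
bedstate(); print(push(2.04,30,40)); print(push(2.04,30,15))
E
```

```text
t 14.38 q [ 0.218 -0.249 -0.436 -0.195 -0.795 -0.787] grasp bed [ 73.  223.5 183.7] tcp [ 71.7 215.6 166.5] toolz bed [-0.069 -0.419 -0.905] x [-0.969  0.244 -0.039] F [-0.5  0.1 -0.4] grip -0.0 0.0
((array([-0.0163, -0.0272,  0.0273]), array([ 0.0433,  0.0614, -0.8404])), array([459.,  -6., 187.]), array([ 0.  , -0.5 , -0.87]))
((array([-0.0163, -0.0272,  0.0273]), array([ 0.142 ,  0.0022, -0.7915])), array([479., -18., 197.]), array([ 0.  , -0.5 , -0.87]))
```

Call:
{"api": "servo_tool", "payload": {
  "rotation": [
    [-0.0163,-0.0272,0.0273],
    [-0.0163,-0.0272,0.0273],
    [-0.0163,-0.0272,0.0273],
    [-0.0163,-0.0272,0.0273],
    [-0.0163,-0.0272,0.0273],
    [-0.0163,-0.0272,0.0273],
    [-0.0163,-0.0272,0.0273]
  ],
  "slide": [
    [0,0.02,-0.15],
    [0,0.04,-0.35],
    [0,0.06,-0.55],
    [0.02,0.06,-0.75],
    [0.0433,0.0614,-0.8404],
    [0.0433,0.0614,-0.8404],
    [0.0433,0.0614,-0.8404]
  ],
  "grip": [-1,-1,-1,-1,-1,-1,-1]
}}

```text
clock: 15.25
position: [459.9, -6.9, 189.0]
ee_rot: [-0.501, 0.79, -0.051, 0.349]
contact_force: [0.8, 1.4, 0.4]
gripper_width: 0.1
grasp_force: 0.0
```

```bash
python3 - <<'E'
from tgt import *
bedstate(); 
for a in ((2.04,30,15),(2.04,30,3),(1.9,30,-2),(1.7,30,-4),(1.5,28,-4),(1.3,25,-4)): print(a,push(*a)[:2])
E
```

```text
t 15.25 q [ 0.173 -0.063 -0.671 -0.572 -0.303 -0.123] grasp bed [  0.7 219.2  31.9] tcp [  0.6 209.7  15.5] toolz bed [-0.001 -0.5   -0.866] x [-1.     0.006 -0.002] F [0.8 1.4 0.4] grip 0.1 0.0
(2.04, 30, 15) ((array([-0.0004, -0.0004,  0.0007]), array([ 0.094 , -0.0561,  0.04  ])), array([479., -18., 197.]))
(2.04, 30, 3) ((array([-0.0004, -0.0004,  0.0007]), array([ 0.1413, -0.0845,  0.0635])), array([488., -24., 202.]))
(1.9, 30, -2) ((array([-0.0004, -0.0004,  0.0007]), array([ 0.2037, -0.1433,  0.1299])), array([501., -36., 215.]))
(1.7, 30, -4) ((array([-0.0004, -0.0004,  0.0007]), array([ 0.2901, -0.2112,  0.1994])), array([518., -49., 229.]))
(1.5, 28, -4) ((array([0.001 , 0.0042, 0.0035]), array([ 0.3821, -0.2697,  0.2507])), array([536., -61., 239.]))
(1.3, 25, -4) ((array([0.0031, 0.0111, 0.0077]), array([ 0.4855, -0.3207,  0.2838])), array([557., -71., 246.]))
```

Call:
{"api": "servo_tool", "payload": {
  "rotation": [
    [0,0,0.0007],
    [0,0,0.0007],
    [0,0,0.0007],
    [0,0,0.0007],
    [0,0,0.0007],
    [0,0,0.0007],
    [0,0,0.0007],
    [0,0,0.0007]
  ],
  "slide": [
    [0.05,-0.03,0.02],
    [0.094,-0.056,0.04],
    [0.12,-0.07,0.052],
    [0.1413,-0.0845,0.0635],
    [0.172,-0.114,0.097],
    [0.2037,-0.1433,0.1299],
    [0.246,-0.178,0.165],
    [0.2901,-0.2112,0.1994]
  ],
  "grip": [-1,-1,-1,-1,-1,-1,-1,-1]
}}

```text
clock: 16.25
position: [516.4, -49.1, 227.9]
ee_rot: [-0.503, 0.79, -0.048, 0.348]
contact_force: [-2.2, -0.4, -0.5]
gripper_width: -0.1
grasp_force: 1.4
```

```bash
python3 - <<'E'
from tgt import *
bedstate(); 
for a in ((1.6,30,-4),(1.5,28,-4),(1.4,26,-4),(1.3,24,-4),(1.2,22,-4),(1.1,20,-4),(1.0,18,-4),(.9,16,-4)): print(a,push(*a)[:2])
d=get_image("scene"); P2=cloud(d).reshape(-1,3); b=Rb.inv().apply(P2-O)
h=b[(b[:,1]>20)&(b[:,1]<200)&(b[:,0]>-76)&(b[:,0]<-35)&(b[:,2]>45)&(b[:,2]<130)]; print(len(h),np.percentile(h,[2,50,98],axis=0).round() if len(h) else 0)
E
```

```text
t 16.25 q [ 0.003  0.007 -0.468 -0.602 -0.5    0.006] grasp bed [ -0.9 152.8  77.8] tcp [ -0.9 143.4  61.3] toolz bed [-0.    -0.495 -0.869] x [-1.     0.003 -0.001] F [-2.2 -0.4 -0.5] grip -0.1 1.3543871906585991
(1.6, 30, -4) ((array([-0.0006, -0.001 , -0.    ]), array([ 0.0522, -0.0295,  0.0319])), array([527., -55., 234.]))
(1.5, 28, -4) ((array([0.0008, 0.0036, 0.0027]), array([ 0.0992, -0.0583,  0.0563])), array([536., -61., 239.]))
(1.4, 26, -4) ((array([0.0022, 0.0082, 0.0055]), array([ 0.1493, -0.0851,  0.0758])), array([546., -66., 243.]))
(1.3, 24, -4) ((array([0.0036, 0.0128, 0.0083]), array([ 0.202 , -0.1097,  0.0903])), array([557., -71., 246.]))
(1.2, 22, -4) ((array([0.005 , 0.0174, 0.0111]), array([ 0.2567, -0.1318,  0.0998])), array([568., -76., 248.]))
(1.1, 20, -4) ((array([0.0064, 0.022 , 0.0139]), array([ 0.3128, -0.1513,  0.1041])), array([579., -79., 249.]))
(1.0, 18, -4) ((array([0.0078, 0.0266, 0.0167]), array([ 0.3699, -0.1679,  0.1032])), array([590., -83., 249.]))
(0.9, 16, -4) ((array([0.0092, 0.0312, 0.0194]), array([ 0.4273, -0.1814,  0.0971])), array([602., -85., 247.]))
176 [[-75.  81.  45.]
 [-57. 127.  84.]
 [-36. 139.  91.]]
```

Call:
{"api": "servo_tool", "payload": {
  "rotation": [
    [0,0,0],
    [0.0008,0.0036,0.0027],
    [0.0022,0.0082,0.0055],
    [0.0036,0.0128,0.0083],
    [0.005,0.0174,0.0111],
    [0.0064,0.022,0.0139],
    [0.0078,0.0266,0.0167],
    [0.0092,0.0312,0.0194]
  ],
  "slide": [
    [0.0522,-0.0295,0.0319],
    [0.0992,-0.0583,0.0563],
    [0.1493,-0.0851,0.0758],
    [0.202,-0.1097,0.0903],
    [0.2567,-0.1318,0.0998],
    [0.3128,-0.1513,0.1041],
    [0.3699,-0.1679,0.1032],
    [0.4273,-0.1814,0.0971]
  ],
  "grip": [-1,-1,-1,-1,-1,-1,-1,-1]
}}

```text
clock: 17.3
position: [604.4, -86.5, 248.8]
ee_rot: [-0.542, 0.789, 0.043, 0.287]
contact_force: [-1.1, -2.2, 1.3]
gripper_width: -0.6
grasp_force: 1.2
```

```bash
python3 - <<'E'
from tgt import *
bedstate(); 
for a in ((.8,14,-4),(.7,12,-4),(.6,10,-4),(.5,8,-4),(.4,6,-3),(.3,4,-3),(.2,3,-2),(.1,2,-2)): print(a,push(*a)[:2])
d=get_image("scene"); cv2.imwrite("pics/s2.png",d["image"][...,::-1])
E
```

```text
t 17.3 q [-0.13   0.235 -0.085 -0.563 -0.93   0.032] grasp bed [  0.4  53.7 102.8] tcp [ 0.4 48.4 84.6] toolz bed [-0.   -0.28 -0.96] x [-1.    -0.001  0.001] F [-1.1 -2.2  1.3] grip -0.6 1.1507873749360442
(0.8, 14, -4) ((array([0.0017, 0.0053, 0.003 ]), array([ 0.0447, -0.0049, -0.0184])), array([613., -88., 245.]))
(0.7, 12, -4) ((array([0.0031, 0.0099, 0.0058]), array([ 0.101 , -0.012 , -0.0345])), array([625., -89., 242.]))
(0.6, 10, -4) ((array([0.0044, 0.0145, 0.0086]), array([ 0.1559, -0.0159, -0.0554])), array([636., -90., 238.]))
(0.5, 8, -4) ((array([0.0058, 0.0191, 0.0114]), array([ 0.2088, -0.0165, -0.0809])), array([646., -90., 233.]))
(0.4, 6, -3) ((array([0.0072, 0.0237, 0.0141]), array([ 0.2566, -0.0153, -0.1066])), array([656., -90., 227.]))
(0.3, 4, -3) ((array([0.0086, 0.0283, 0.0169]), array([ 0.3045, -0.0094, -0.1402])), array([665., -88., 221.]))
(0.2, 3, -2) ((array([0.0093, 0.0306, 0.0183]), array([ 0.3474, -0.0018, -0.1743])), array([674., -87., 214.]))
(0.1, 2, -2) ((array([0.01  , 0.0329, 0.0197]), array([ 0.3885,  0.0109, -0.2158])), array([682., -84., 206.]))
```

View pics/s2.png

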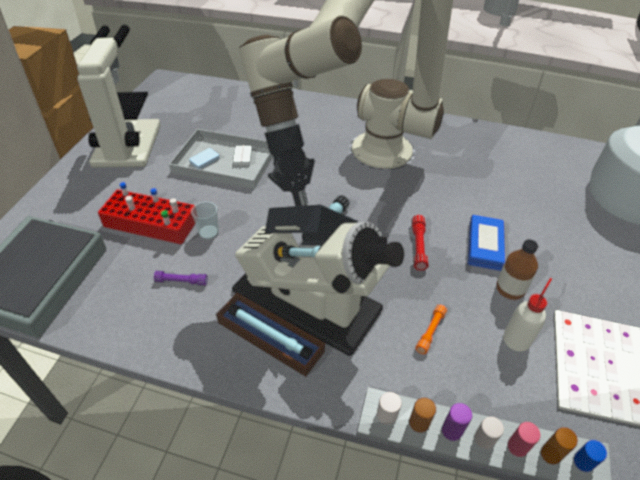

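The scene shows the hood more than half closed at (310,215). The closed fingertips are on its plate at (305,195), and the tube is still lying at (300,250). I continue along the arc.

Call:
{"api": "servo_tool", "payload": {
  "rotation": [
    [0.0017,0.0053,0.003],
    [0.0031,0.0099,0.0058],
    [0.0044,0.0145,0.0086],
    [0.0058,0.0191,0.0114],
    [0.0072,0.0237,0.0141],
    [0.0086,0.0283,0.0169],
    [0.0093,0.0306,0.0183],
    [0.01,0.0329,0.0197]
  ],
  "slide": [
    [0.0447,-0.0049,-0.0184],
    [0.101,-0.012,-0.0345],
    [0.1559,-0.0159,-0.0554],
    [0.2088,-0.0165,-0.0809],
    [0.2566,-0.0153,-0.1066],
    [0.3045,-0.0094,-0.1402],
    [0.3474,-0.0018,-0.1743],
    [0.3885,0.0109,-0.2158]
  ],
  "grip": [-1,-1,-1,-1,-1,-1,-1,-1]
}}

```text
clock: 18.35
position: [682.0, -83.2, 204.8]
ee_rot: [-0.573, 0.778, 0.141, 0.218]
contact_force: [1.0, -0.3, 1.9]
gripper_width: -0.1
grasp_force: 0.6
```

```bash
python3 - <<'E'
from tgt import *
bedstate(); 
for a in ((.07,2,-2),(.03,1,-2),(0,0,-1),(0,0,-4)): print(a,push(*a)[:2])
E
```

```text
t 18.35 q [-0.135  0.498  0.224 -0.548 -1.221  0.006] grasp bed [  0.5 -24.3  52.7] tcp [  0.5 -24.9  33.8] toolz bed [ 0.001 -0.035 -0.999] x [-1.     0.    -0.001] F [ 1.  -0.3  1.9] grip -0.1 0.6097033014884801
(0.07, 2, -2) ((array([-0.0002,  0.    ,  0.    ]), array([ 0.0121, -0.0012, -0.0093])), array([684., -83., 203.]))
(0.03, 1, -2) ((array([0.0005, 0.0023, 0.0014]), array([ 0.0266,  0.0048, -0.0264])), array([687., -82., 200.]))
(0, 0, -1) ((array([0.0011, 0.0046, 0.0028]), array([ 0.0363,  0.007 , -0.0349])), array([689., -82., 198.]))
(0, 0, -4) ((array([0.0011, 0.0046, 0.0028]), array([ 0.0385,  0.0142, -0.0479])), array([690., -80., 195.]))
```

Call:
{"api": "servo_tool", "payload": {
  "rotation": [
    [0,0,0],
    [0.0005,0.0023,0.0014],
    [0.0011,0.0046,0.0028],
    [0.0011,0.0046,0.0028],
    [0.0011,0.0046,0.0028]
  ],
  "slide": [
    [0.0121,-0.0012,-0.0093],
    [0.0266,0.0048,-0.0264],
    [0.0363,0.007,-0.0349],
    [0.0374,0.0106,-0.0415],
    [0.0374,0.0106,-0.0415]
  ],
  "grip": [-1,-1,-1,-1,-1]
}}

```text
clock: 18.98
position: [686.6, -82.0, 199.0]
ee_rot: [-0.578, 0.775, 0.155, 0.206]
contact_force: [-7.2, -2.2, 8.3]
gripper_width: -0.0
grasp_force: 5.0
```

```bash
python3 - <<'E'
from tgt import *
bedstate()
E
```

```text
t 18.98 q [-0.133  0.528  0.259 -0.543 -1.264  0.002] grasp bed [ -0.2 -29.2  46.5] tcp [ -0.2 -29.1  27.5] toolz bed [-0.002  0.004 -1.   ] x [-1.    -0.001  0.002] F [-7.2 -2.2  8.3] grip -0.0 4.97152143943822
```

Call:
{"api": "servo_tool", "payload": {
  "rotation": [
    [0,0,0],
    [0,0,0],
    [0,0,0],
    [0,0,0],
    [0,0,0],
    [0,0,0]
  ],
  "slide": [
    [-0.008,-0.03,0.05],
    [-0.03,-0.1,0.18],
    [-0.06,-0.2,0.36],
    [-0.09,-0.3,0.54],
    [-0.1,-0.33,0.62],
    [-0.1,-0.33,0.62]
  ],
  "grip": [-1,-1,-1,-1,-1,-1]
}}

```text
clock: 19.73
position: [669.0, -147.2, 321.5]
ee_rot: [-0.576, 0.775, 0.154, 0.208]
contact_force: [0.2, -0.2, -0.3]
gripper_width: 0.0
grasp_force: 0.0
```

```bash
python3 - <<'E'
from tgt import *
bedstate()
s=read_state(); d=get_image("wrist"); b=Rb.inv().apply(cloud(d,s).reshape(-1,3)-O)
k=(np.abs(b[:,0])<70)&(np.abs(b[:,1])<55)&(b[:,2]>15)&(b[:,2]<45); q=b[k]
A=np.c_[q[:,1],q[:,0],np.ones(len(q))]; c=np.linalg.lstsq(A,q[:,2],rcond=None)[0]; print(len(q),"slope y",c[0],"x",c[1],"z0",c[2])
d=get_image("scene"); cv2.imwrite("pics/s3.png",d["image"][180:360,200:420,::-1].repeat(3,0).repeat(3,1))
E
```

```text
t 19.73 q [-0.232  0.468  0.455 -0.523 -1.527 -0.045] grasp bed [  2.5 -30.9 186.3] tcp [  2.6 -31.  167.3] toolz bed [ 0.    -0.002 -1.   ] x [-1. -0. -0.] F [ 0.2 -0.2 -0.3] grip 0.0 0.0
25687 slope y 0.00040473769379749646 x 0.0005580410904809929 z0 27.345150412476862
```

View pics/s3.png

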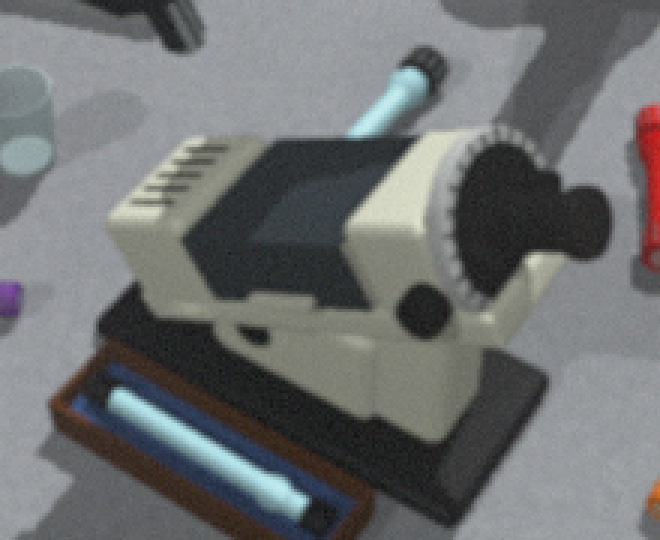

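The picture shows the hood fully shut at (300,220). The plate's slope is about 0.0004 rad and its outside is at z = 27.3 mm. The fingers are clear.

```bash
python3 -c "
from bench import job_done; print(job_done())"
```

```text
the job is handed in; nothing more can be done
None
```

I reversed the tube, laid it back in both V rests with the bulge end up the slope, shut the hood fully (measured tilt under 0.001 rad), and handed the job in at about 20 s; no verdict came back.

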